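# Clip the large negative carrier into the sprung viewing box and turn up its sunken dimmer

## Task

Take the widest of the three glass negative carriers out of the wooden stand and load it upright in the viewing box: press the sprung gate back with the carrier, lower it gently all the way down onto the deck behind the two lips, about midway along them, and let go so that the gate holds it against the lips. Then turn the dimmer knob sunk in the well of the box clockwise, fully up to its stop. It is glass, so do not force or drop it, and leave the other two carriers in the stand and everything else on the counter undisturbed.

Things in the scene. Friction and masses are not known exactly. Their poses are not given: they have to be found in the camera images.
- carrier_wide: the carrier to load: upright aluminium frame with a glass pane, 12 mm thick (its x), 140 mm wide (y), 90 mm high, plus a grip tab on the middle of its top edge, 12 mm thick (x), 30 mm wide (y), 90 to 124 mm above the foot. About 0.3 kg; same from front and back. Origin: centre of the foot, z up. Starts in any one of the stand's slots, its x and y along the stand's x and y
- carrier_wide_tab (a point): centre of the grip tab of the widest carrier, 107 mm above its foot
- carrier_medium: another carrier of the same make, only 110 mm wide; stays in the stand. Origin: centre of its foot
- carrier_narrow: another carrier of the same make, only 85 mm wide; stays in the stand. Origin: centre of its foot
- stand: fixed wooden stand, 175 mm (its x) by 120 mm (y), 45 mm high. Three slots run along its y at x = -60, 0 and +60 mm, 15 mm wide, floor 12 mm above the counter. Origin: centre of the underside. Carriers stand in the slots with their width along the stand's y; lift one straight up 33 mm to clear its slot
- viewbox: fixed grey steel box; flat deck 45 mm above the counter, x = -175 to +85 mm, y = -95 to +95 mm in its own frame. Origin: on the counter, below the gate-side face of the lips, midway between them. In +x of the lips stands the sprung gate, then a fixed spring housing, x = 53 to 79 mm, 40 mm above the deck. Round well at x = -110 mm, y = 0: 104 mm across, 24 mm deep below the deck
- seat (a point): where the middle of the carrier's foot belongs: on the deck, 6 mm in +x from the lips' face, the carrier's width along the box's y. Frame as viewbox. The two lips are fixed steel blocks at viewbox y = -45 and +45 mm, each 36 mm long, x = -8 to 0 mm, rising 22 mm above the deck
- gate (a joint): travel of the sprung gate in m, along the box's +x: 0 when shut (its face is then 4 mm from the lips), 0.026 at its stop. The spring pushes it shut with 5 N at 0 and 250 N/m more as it opens (8 N at 12 mm). With a carrier clamped it reads 0.008. Its friction on the carrier can hold it up short of the deck: press it down with 10 to 15 N
- gate_top (a point): middle of the top edge of the gate's face (the face towards the lips). The gate is an upright plate 150 mm wide, 10 mm thick, 62 mm high above the deck, so it stands 40 mm higher than the lips: a carrier held just above the lips can push its face back
- dimmer (a joint): angle of the dimmer knob in rad, growing clockwise seen from above: 0 at its lowest, 1.4 at the full stop; turns with light friction (0.04 N m) and stays where it is left. It starts between 0 and 0.35
- dimmer_top (a point): centre of the knob's top, on its vertical axis, 2 mm below the deck and 22 mm above the well's floor. The knob is a black bar 44 mm long (this frame's x), 16 mm thick (y), 18 mm tall, on a skirt 44 mm across, 4 mm thick; grip across the thickness. The frame turns with the knob. Fully open fingers may be too wide for the well: go in part open
- lens_wrench: bystander: chrome lens wrench 150 mm long, lying between stand and box; origin at its middle
- print_tong: bystander: red plastic print tong 180 mm long, lying between stand and box; origin at its middle
- loupe: bystander: black loupe 45 mm high; origin centre of the foot
- film_tank: bystander: black film tank 120 mm high, 84 mm across; origin centre of the foot
- beaker: bystander: clear beaker 110 mm high, 80 mm across; origin centre of the foot
- developer: bystander: brown bottle 190 mm high, 76 mm across; origin centre of the foot
- dust_brush: bystander: dust brush 170 mm long lying flat
Not all that is in view belongs to the job. What is shaped like the carrier_wide but pink or purple is not meant.

How it is judged:
By the outcome, as a careful person would: the job done as asked, in the order asked, and still so for the second after the job is handed in, with the robot touching nothing.
It also fails if it takes over 54 s, if anything falls off the work surface, if the arm or the gripper's body presses on something with over 40 N, if the wrist force passes 120 N, or if a joint passes its speed limit or range.

## Robot

A 6-joint arm with a two-finger parallel gripper is mounted at the origin on the work surface. World frame = base frame: x ahead of the robot, y to its left, z up, the work surface at z = 0. Lengths are in m, angles in rad, forces in N, time in s.
With the tool pointing down it reaches from about 0.25 to 0.725 m from the base axis. Payload 9.7 kg.
Tool frame: the origin (TCP) lies on the centre line of the jaws, within the pads' length; the fingertips stand ahead of it and the grasp point (between the pads) lies 3 mm ahead of it (robot.nose_length is the z of the fingertips in the tool frame, in m); z points along the fingers, y is the line along which they close (so a half turn about z gives the same grasp; the last joint's range is limited). The gripper opens to 85 mm and grips with 20 to 120 N. Pads are 22 mm wide; open, the fingers measure 114 mm over their backs; the gripper's body (76 mm by 85 mm) begins 54 mm behind the grasp point. The pads swing forward as they close: fully open they stand 13 mm farther back than shut.
Start: joints at [-1.332, 0.087, 0.176, 1.66, 0, 1.571], TCP at [0.13, -0.534, 0.253] pointing down, gripper open.
Joint ranges: [-3.13, 3.13], [-0.85, 1.81], [-1.15, 1.24], [-2.2, 2.28], [-1.44, 1.52], [-3.14, 3.14]. Speed limits (rad/s): [2.22, 2.22, 2.57, 3.14, 3.14, 3.14].

## Interface

Orientations are given as a unit quaternion [w, x, y, z].
In Python, from workcell import telemetry, cams, workorder, robot gives the robot as it stands.
- The arm moves only by the tool arm_command, never from a script. Its argument "rows" is a list of rows, each a list of 6 numbers: the shift along the world's x, y, z in mm, then the turn, a rotation vector about the world's x, y, z in rad. A call has 1 to 8 rows; each row shifts and turns the commanded pose from where the row before left it; what a row does not reach is not made up. A row lasts 1/10 s, in which the tool goes at most 50 mm and 8.59 degrees, less where a joint would pass 70% of its speed; a pose out of reach is approached as far as the arm can. A call is refused whole if a number of a shift passes 50 or a number of a turn 0.15, either way. A call with a gripper value outside its range is refused whole. "hand" is the opening, from 0 (shut) to 1 (fully open), set as the call begins (left out, the last holds). The fingers move at their own pace and stop on an object; the grip force is fixed at half the most. Time passes only in rows, so rows that do not move let the fingers close. It gives the time, the measured TCP pose, the force, the opening and the grip force at its end, in the units of the state.
- telemetry.sense(): the state, without advancing time (a new reading comes with each control period).
- cams.get_image(name): name is "scene" or "side" or "wrist"; returns a dict with "pixels" (480x640x3 uint8, red, green, blue), "fx", "fy", "cx", "cy" (pixels), "rvec" (rotation vector, rad) and "tvec" (3), from world to camera coordinates, as OpenCV has them. Camera axes: x right, y down, z forward; pixel columns grow to the right and rows downward; lengths in m; the calibration is good to about 2 mm. A picture is of the moment at which its call begins. There is no depth.
- workorder.close_job(): hands the job in; it is judged then, once.
The state is a dict: "time_s": time; "qpos": joint angles; "dq": joint speeds; "effort": joint torques, N m; "ee_pos": TCP position; "tool_rot": TCP orientation; "contact_force": force on the tool from outside, world axes, zero at the start; "moment": the same for the moment, N m; "width": finger opening in m; "gripper_force": force on a finger pad.
Only numpy, scipy, OpenCV 4.12 (cv2) and the standard library are available. Lean on these libraries where they do the work, as an engineer would, in place of code of your own. Each camera call takes 0.05 s, during which the arm holds its last target. There are 200 camera calls.

## Working session

There is one attempt and no reset: what is moved stays moved. The work goes in short steps, Python scripts to look and compute and a tool call to move; the robot and the scene stay as the last step left them, time stands still between calls to the robot, and variables do not carry over. Pictures are saved under pics/ and viewed, at most 11 in all, crops included, and the job is handed in when it is done.

Besides the shell and the picture viewer there is one more tool, called after "Request:" by a JSON object that holds its "op" and its "data", one argument or row to a line. arm_command: Moves the arm, as the interface text tells. Its arguments: {"type":"object","properties":{"rows":{"type":"array","items":{"type":"array","items":{"type":"number"}}},"hand":{"type":"number"}},"required":["rows"]}

```bash
mkdir -p pics; ls; cat > h.py <<'E'
import numpy as np, cv2, sys
from scipy.spatial.transform import Rotation as R
from workcell import telemetry, cams, workorder, robot
def cam(n):
    d=cams.get_image(n); d['R']=cv2.Rodrigues(np.array(d['rvec'],float))[0]; d['t']=np.array(d['tvec'],float).ravel(); return d
def save(d,f): cv2.imwrite('pics/'+f,cv2.cvtColor(d['pixels'],cv2.COLOR_RGB2BGR))
def proj(d,p):
    p=np.atleast_2d(p)@d['R'].T+d['t']; return np.c_[d['fx']*p[:,0]/p[:,2]+d['cx'],d['fy']*p[:,1]/p[:,2]+d['cy']]
def ray(d,u,v):
    r=d['R'].T@np.array([(u-d['cx'])/d['fx'],(v-d['cy'])/d['fy'],1]); return -d['R'].T@d['t'],r
def onz(d,u,v,z):
    o,r=ray(d,u,v); return o+r*(z-o[2])/r[2]
E
python3 - <<'E'
from h import *
import pickle
for n in('scene','side','wrist'):
    d=cam(n); save(d,n+'0.png'); pickle.dump(d,open(n+'0.pkl','wb')); print(n,-d['R'].T@d['t'],d['fx'])
s=telemetry.sense();print(s, robot.nose_length)
E
```

```text
pics
scene [ 1.31637459 -0.6144347   1.64726262] 600.6323496747325
side [ 0.51668123 -0.82026021  0.7176315 ] 447.40773874592367
wrist [ 0.21053553 -0.51552731  0.37288706] 348.43849729373227
{'time_s': 0.15, 'qpos': array([-1.33196676e+00,  8.73146237e-02,  1.75298369e-01,  1.65979793e+00,
       -2.00429600e-05,  1.57079591e+00]), 'dq': array([ 0.00019504, -0.00153876,  0.00180572,  0.00161248,  0.00078642,
       -0.00073412]), 'effort': array([-3.98448344e-05, -5.20760858e+01,  4.65044689e+01,  1.38814925e-02,
       -4.48998492e-05, -5.31294859e-06]), 'ee_pos': array([ 0.13006829, -0.53423514,  0.2527473 ]), 'tool_rot': array([-5.04109262e-04,  9.92878370e-01,  1.19131372e-01, -7.05791307e-05]), 'contact_force': array([ 0.15587139, -0.61874801, -0.14073416]), 'moment': array([-0.00326963, -0.02450118,  0.00420135]), 'gripper_force': 0.0, 'width': 0.08532346725728146} 0.022
```

View pics/scene0.png

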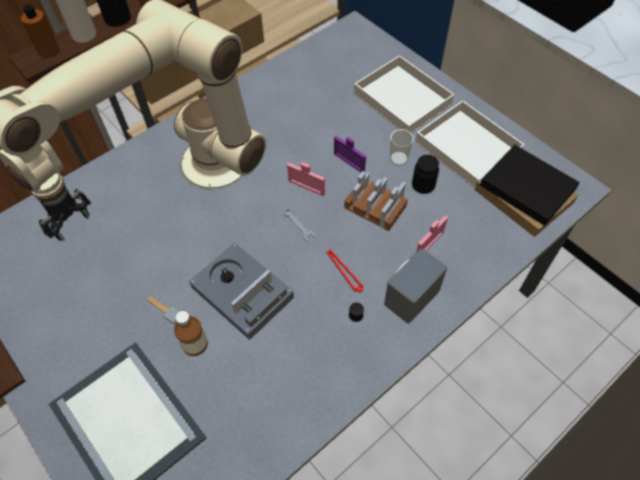

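View pics/side0.png

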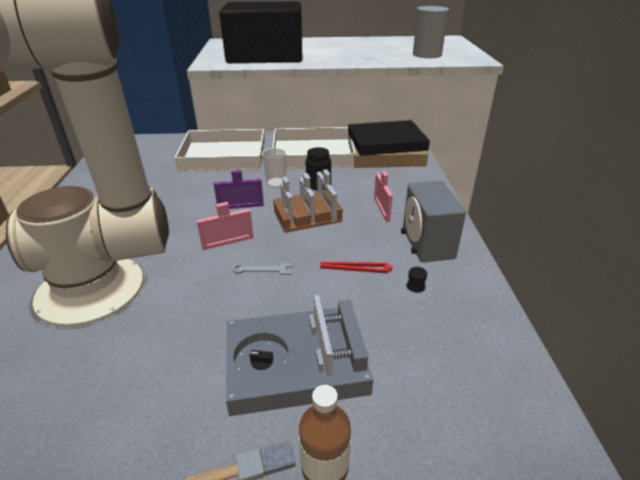

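The scene view shows the stand with three grey carriers at about (377,200) and the viewing box at (241,287), with its knob at (227,276). The side view shows the stand at (308,205), the box at (297,355) and the knob at (261,357). Things that could be taken for the wide carrier:
- the three grey carriers in the stand, side pixels (288,202), (306,195) and (326,195)
- pink at (226,228) and (384,196), and purple at (238,192), all excluded by colour

Next I'll take one close crop of the stand and box.

```bash
python3 - <<'E'
import cv2,numpy as np
a=cv2.imread('pics/scene0.png');b=cv2.imread('pics/side0.png')
def c(i,x,y,w,h): return cv2.resize(i[y:y+h,x:x+w],(400,300),interpolation=cv2.INTER_CUBIC)
# scale: 4x for stand crops (100x75), 400/120, 400/160
cv2.imwrite('pics/crop1.png',np.vstack([np.hstack([c(a,330,160,100,75),c(b,260,160,100,75)]),np.hstack([c(a,185,238,120,90),c(b,215,290,160,120)])]))
E
```

```text
(no output)
```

View pics/crop1.png

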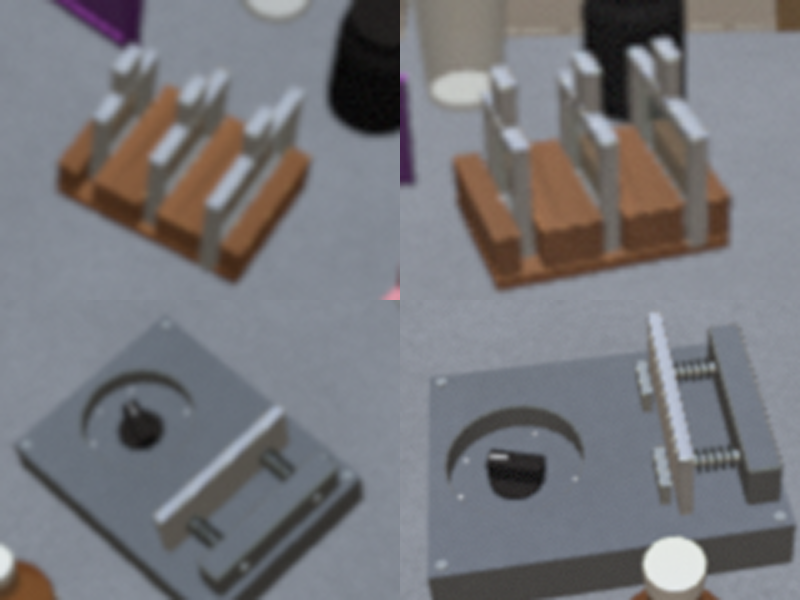

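The widest looks like the right-hand carrier in both views, with its top edge running from (332,189) to (320,174) in side. I'll check the widths numerically and fit the poses of the stand, box and knob.

```bash
cat > fit.py <<'E'
from h import *
import pickle
from scipy.optimize import least_squares
C={n:pickle.load(open(n+'0.pkl','rb')) for n in('scene','side')}
S=lambda k,x,y:(330+x/4,160+y/4) if k=='scene' else (260+(x-400)/4,160+y/4)
B=lambda k,x,y:(185+x*.3,238+(y-300)*.3) if k=='scene' else (215+(x-400)/2.5,290+(y-300)/2.5)
def fit(obs,x0):
    def f(p):
        c,s=np.cos(p[2]),np.sin(p[2]); M=np.array([[c,-s,0],[s,c,0],[0,0,1]])
        return np.concatenate([(proj(C[k],M@np.array(q)+[p[0],p[1],0])-uv).ravel() for k,uv,q in obs])
    r=least_squares(f,x0,loss='soft_l1'); print(r.x.round(4),'deg',np.degrees(r.x[2]).round(2)); print(r.fun.reshape(-1,2).round(1).tolist()); return r.x
def two(u,v):
    A=[];b=[]
    for k,q in(('scene',u),('side',v)):
        o,r=ray(C[k],*q); r/=np.linalg.norm(r); P=np.eye(3)-np.outer(r,r); A.append(P);b.append(P@o)
    return np.linalg.solve(sum(A),sum(b))
if __name__=='__main__':
    print('stand guess',onz(C['side'],*S('side',590,200),.045),onz(C['scene'],*S('scene',190,180),.045))
    for nm,pts in(('R',((690,118),(640,55))),('M',((602,125),(567,80))),('L',((515,138),(488,98)))):
        a,b=[onz(C['side'],*S('side',*q),.102) for q in pts]; print(nm,a.round(3),b.round(3),np.linalg.norm(a-b).round(3))
    for nm,pts in(('R',((215,203),(295,93))),('M',((157,160),(222,73))),('L',((102,108),(152,52)))):
        a,b=[onz(C['scene'],*S('scene',*q),.102) for q in pts]; print(nm,a.round(3),b.round(3),np.linalg.norm(a-b).round(3))
    print('tab R two',two(S('scene',262,115),S('side',667,47)))
    for k,pts in(('side',((430,375),(432,578),(793,528))),('scene',((17,443),(165,318),(360,477)))):
        print(k,[onz(C[k],*B(k,*q),.045).round(3).tolist() for q in pts])
    print('knob',onz(C['scene'],*B('scene',138,408),.043),onz(C['side'],*B('side',517,457),.043))
    print('stand corners',[onz(C['scene'],*S('scene',*q),z).round(3).tolist() for q,z in(((58,190),0),((235,282),0),((310,157),.045))],[onz(C['side'],*S('side',*q),z).round(3).tolist() for q,z in(((500,288),0),((728,243),0),((455,158),.045))])
E
python3 fit.py
```

```text
stand guess [0.52198982 0.25669799 0.045     ] [0.54041229 0.27648113 0.045     ]
R [0.593 0.269 0.102] [0.562 0.366 0.102] 0.101
M [0.532 0.263 0.102] [0.508 0.33  0.102] 0.071
L [0.472 0.248 0.102] [0.452 0.306 0.102] 0.061
R [0.597 0.244 0.102] [0.561 0.369 0.102] 0.13
M [0.536 0.239 0.102] [0.507 0.339 0.102] 0.105
L [0.469 0.241 0.102] [0.453 0.311 0.102] 0.072
tab R two [0.57816733 0.31066085 0.13742267]
side [[0.349, -0.161, 0.045], [0.374, -0.352, 0.045], [0.626, -0.324, 0.045]]
scene [[0.371, -0.351, 0.045], [0.351, -0.168, 0.045], [0.605, -0.136, 0.045]]
knob [ 0.413226   -0.24497677  0.043     ] [ 0.42522642 -0.24831863  0.043     ]
stand corners [[0.453, 0.211, 0.0], [0.618, 0.258, 0.0], [0.589, 0.367, 0.045]] [[0.457, 0.216, 0.0], [0.622, 0.265, 0.0], [0.424, 0.32, 0.045]]
```

```bash
python3 - <<'E'
from fit import *
s=lambda k,x,y,q:(k,S(k,x,y),q)
b=lambda k,x,y,q:(k,B(k,x,y),q)
print('stand');st=fit([s('scene',58,190,[-.0875,-.06,0]),s('scene',235,282,[.0875,-.06,0]),s('scene',310,157,[.0875,.06,.045]),s('side',500,288,[-.0875,-.06,0]),s('side',728,243,[.0875,-.06,0]),s('side',455,158,[-.0875,.06,.045])],[.53,.28,.28])
print('box');bx=fit([b('side',430,375,[-.175,.095,.045]),b('side',432,578,[-.175,-.095,.045]),b('side',793,528,[.085,-.095,.045]),b('scene',17,443,[-.175,-.095,.045]),b('scene',165,318,[-.175,.095,.045]),b('scene',360,477,[.085,.095,.045])],[.53,-.23,.13])
w=lambda p,q:(R.from_euler('z',p[2]).apply(q)+[p[0],p[1],0]).round(4)
print('R slot tab',w(st,[.06,0,.119]),'seat',w(bx,[.006,0,.045]),'knob',w(bx,[-.11,0,.043]),'gate',w(bx,[.004,0,.107]))
# tab top corners sanity
for k,q in(('scene',(262,115)),('side',(667,47))): print(k,onz(C[k],*S(k,*q),.136).round(4))
for k,q in(('scene',(283,410)),('scene',(157,520)),('side',(655,316)),('side',(688,460))): print('gate',k,onz(C[k],*B(k,*q),.107).round(4))
E
```

```text
stand
[0.5217 0.2911 0.2727] deg 15.63
[[-0.0, 0.3], [0.7, 0.9], [1.3, -0.6], [-1.2, 1.2], [0.4, 1.5], [-0.8, -0.9]]
box
[ 0.5335 -0.2384  0.1112] deg 6.37
[[0.1, 0.9], [-2.3, 0.2], [1.3, -0.4], [-0.6, 0.0], [0.8, -1.2], [0.9, 0.2]]
R slot tab [0.5795 0.3073 0.119 ] seat [ 0.5395 -0.2377  0.045 ] knob [ 0.4242 -0.2506  0.043 ] gate [ 0.5375 -0.238   0.107 ]
scene [0.5759 0.3125 0.136 ]
side [0.5793 0.3113 0.136 ]
gate scene [ 0.5357 -0.1637  0.107 ]
gate scene [ 0.5502 -0.3126  0.107 ]
gate side [ 0.5342 -0.1661  0.107 ]
gate side [ 0.5516 -0.311   0.107 ]
```

The right-hand carrier is the widest: the visible edges measure 0.13 m, against 0.105 and 0.07. Its tab is at about (0.578, 0.309) with yaw 15.6°. I'm moving above it now, with the fingers partly open to clear the neighbours.

Request:
{"op": "arm_command", "data": {
  "rows": [
    [35,35,0,0,0,0.1],
    [35,35,0,0,0,0.1],
    [35,35,0,0,0,0.1],
    [35,35,0,0,0,0.1],
    [35,35,0,0,0,0.1],
    [35,35,0,0,0,0.1],
    [35,35,0,0,0,0.1],
    [35,35,0,0,0,0.1]
  ],
  "hand": 0.5
}}

```text
time_s: 0.95
ee_pos: [0.4111, -0.2526, 0.2533]
tool_rot: [0.0, 0.867, 0.498, 0.0]
contact_force: [-0.4, -1.1, 0.3]
width: 0.0428
gripper_force: 0.0
```

Request:
{"op": "arm_command", "data": {
  "rows": [
    [20,45,0,0,0,0.1],
    [20,45,0,0,0,0.1],
    [20,45,0,0,0,0.1],
    [20,45,0,0,0,0.1],
    [20,45,0,0,0,0.1],
    [20,45,0,0,0,0.1],
    [20,45,0,0,0,0.1],
    [20,45,0,0,0,0.1]
  ]
}}

```text
time_s: 1.75
ee_pos: [0.5705, 0.1077, 0.2531]
tool_rot: [0.0, 0.605, 0.797, -0.0]
contact_force: [0.3, -0.1, 1.1]
width: 0.0424
gripper_force: 0.0
```

Request:
{"op": "arm_command", "data": {
  "rows": [
    [2,40,0,0,0,0],
    [2,40,0,0,0,0],
    [2,40,0,0,0,0],
    [2,40,0,0,0,0],
    [0,30,0,0,0,0],
    [0,13,0,0,0,0],
    [0,0,0,0,0,0]
  ]
}}

```text
time_s: 2.45
ee_pos: [0.5778, 0.3099, 0.2524]
tool_rot: [-0.0, 0.605, 0.796, -0.001]
contact_force: [0.3, -0.0, -0.5]
width: 0.0422
gripper_force: 0.0
```

```bash
python3 - <<'E'
from h import *
import pickle
d=cam('wrist'); save(d,'w1.png'); pickle.dump(d,open('w1.pkl','wb'))
s=telemetry.sense(); q=s['tool_rot']; print(s['ee_pos'],R.from_quat([q[1],q[2],q[3],q[0]]).as_matrix().round(4).tolist(),s['qpos'],s['width'],s['time_s'])
E
```

```text
[0.57797832 0.3086092  0.2527903 ] [[-0.2657, 0.9641, -0.0007], [0.9641, 0.2657, -0.0007], [-0.0005, -0.0009, -1.0]] [ 4.90557933e-01  3.56331338e-01  4.92868381e-01  1.70830611e+00
 -3.08290558e-04  1.79243465e+00] 0.042652676526365195 2.5
```

View pics/w1.png

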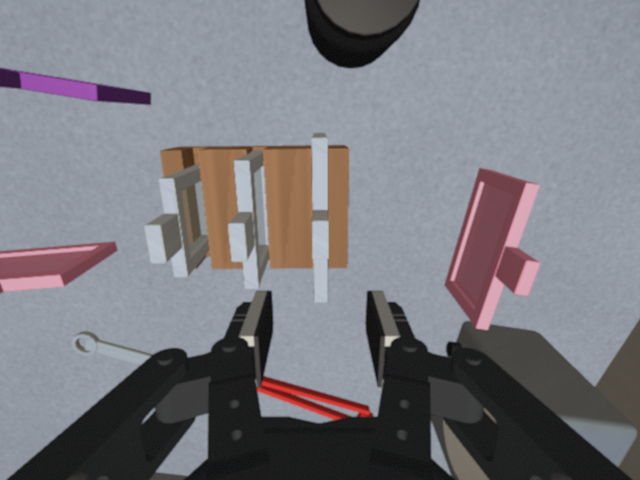

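The wrist view shows the widest carrier from (320,135) to (320,302), with its tab at (320,212–240), lined up with the fingers. The other two carriers are on the left. I'll work out the exact axis.

```bash
python3 - <<'E'
from h import *
import pickle
d=pickle.load(open('w1.pkl','rb'))
a=onz(d,320,134,.102);b=onz(d,320.5,302,.102); print(a,b,np.linalg.norm(a-b),(a+b)/2,np.degrees(np.arctan2(-(a-b)[0],(a-b)[1])))
print(onz(d,320,212,.136),onz(d,320,222,.136))
E
```

```text
[0.55910152 0.37751245 0.102     ] [0.59738552 0.24105084 0.102     ] 0.14173014981543808 [0.57824352 0.30928165 0.102     ] 15.671342339295135
[0.57269498 0.32830651 0.136     ] [0.57464892 0.32125792 0.136     ]
```

Measured width is 0.142 m (expected 0.140), centre (0.578, 0.309), and the yaw agrees. Descending to the tab.

Request:
{"op": "arm_command", "data": {
  "rows": [
    [0,0,-25,0,0,0.004],
    [0,0,-25,0,0,0],
    [0,0,-25,0,0,0],
    [0,0,-25,0,0,0],
    [0,0,-18,0,0,0],
    [0,0,-9,0,0,0],
    [0,0,0,0,0,0]
  ]
}}

```text
time_s: 3.2
ee_pos: [0.5779, 0.3071, 0.1254]
tool_rot: [-0.0, 0.605, 0.796, -0.001]
contact_force: [0.1, -0.6, 0.3]
width: 0.0428
gripper_force: 0.0
```

Request:
{"op": "arm_command", "data": {
  "rows": [
    [0,0,0,0,0,0],
    [0,0,0,0,0,0],
    [0,0,0,0,0,0],
    [0,0,0,0,0,0],
    [0,0,0,0,0,0],
    [0,0,0,0,0,0]
  ],
  "hand": 0
}}

```text
time_s: 3.8
ee_pos: [0.5787, 0.3088, 0.1279]
tool_rot: [0.001, 0.605, 0.796, 0.001]
contact_force: [0.4, -1.7, 6.2]
width: 0.011
gripper_force: 60.0
```

Request:
{"op": "arm_command", "data": {
  "rows": [
    [0,0,5,0,0,0],
    [0,0,10,0,0,0],
    [0,0,15,0,0,0],
    [0,0,20,0,0,0],
    [0,0,25,0,0,0],
    [0,0,25,0,0,0],
    [0,0,20,0,0,0],
    [0,0,10,0,0,0]
  ]
}}

```text
time_s: 4.6
ee_pos: [0.5783, 0.3088, 0.2595]
tool_rot: [0.001, 0.605, 0.796, 0.001]
contact_force: [-0.6, -0.6, -3.6]
width: 0.0109
gripper_force: 58.7
```

```bash
python3 - <<'E'
from h import *
s=telemetry.sense(); q=s['tool_rot']; print(s['ee_pos'],s['contact_force'],s['moment'],s['width'],s['gripper_force'],s['qpos'])
d=cam('side'); save(d,'s2.png'); cv2.imwrite('pics/s2c.png',cv2.resize(cv2.imread('pics/s2.png')[60:260,180:440],None,fx=3,fy=3,interpolation=2))
E
```

```text
[0.57831457 0.30880396 0.25948543] [-0.60938202 -0.62333492 -3.62517438] [0.01825512 0.01906532 0.00479979] 0.010921318980013776 58.70126187801361 [4.90432371e-01 3.56811348e-01 5.06654097e-01 1.71753653e+00
 5.55406725e-05 1.78916377e+00]
```

View pics/s2c.png

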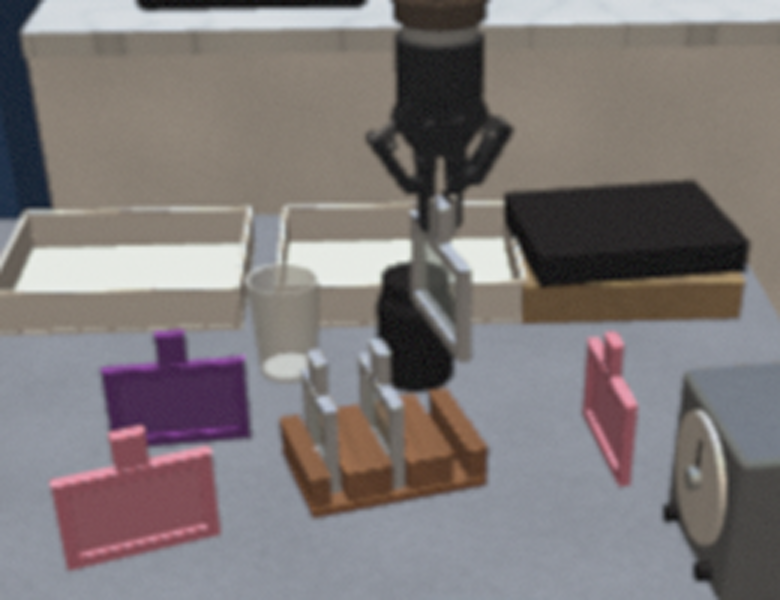

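The wide carrier is held upright, and the other two are still in the stand. Carrying it over to the box.

Request:
{"op": "arm_command", "data": {
  "rows": [
    [-2,-15,0,0,0,-0.01],
    [-4,-30,0,0,0,-0.01],
    [-5,-42,0,0,0,-0.02],
    [-5,-45,0,0,0,-0.02],
    [-5,-45,0,0,0,-0.02],
    [-5,-45,0,0,0,-0.02],
    [-5,-45,0,0,0,-0.02],
    [-5,-45,0,0,0,-0.02]
  ]
}}

```text
time_s: 5.45
ee_pos: [0.5413, -0.005, 0.2558]
tool_rot: [-0.0, 0.659, 0.752, -0.0]
contact_force: [0.9, -1.1, -2.8]
width: 0.0108
gripper_force: 58.9
```

Request:
{"op": "arm_command", "data": {
  "rows": [
    [-5,-45,0,0,0,-0.01],
    [-5,-45,0,0,0,-0.01],
    [-5,-45,0,0,0,0],
    [-5,-45,0,0,0,0],
    [-5,-35,0,0,0,0],
    [-5,-20,0,0,0,0],
    [-4,-2,0,0,0,0],
    [0,0,0,0,0,0]
  ]
}}

```text
time_s: 6.25
ee_pos: [0.5075, -0.2406, 0.2558]
tool_rot: [-0.001, 0.667, 0.745, -0.0]
contact_force: [-0.2, -0.0, -2.8]
width: 0.0112
gripper_force: 58.9
```

```bash
python3 - <<'E'
from h import *
import pickle
d=cam('wrist'); save(d,'w2.png'); pickle.dump(d,open('w2.pkl','wb'))
s=telemetry.sense(); q=s['tool_rot']; M=R.from_quat([q[1],q[2],q[3],q[0]]).as_matrix();print(s['time_s'],s['ee_pos'],np.degrees(np.arctan2(M[1,1],M[0,1])),s['contact_force'])
E
```

```text
6.3 [ 0.50785983 -0.23996353  0.25597606] 6.401714882512338 [ 0.91181672 -0.1533384  -4.17722582]
```

View pics/w2.png

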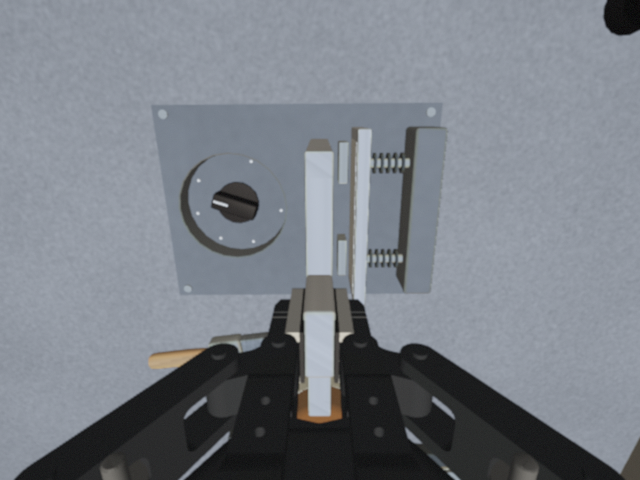

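The wrist view shows the box squarely. Deck corners are near (153,105), (442,103), (180,294) and (431,292). The lips are at x 338–349, the gate's top edge is at x 355–370, and the knob is at (236,203) with its white mark to the left. The carrier is at x≈320, clear of the gate and on the lip side. I'll refine the box pose from this view.

```bash
python3 - <<'E'
import fit; from fit import *
C['w']=pickle.load(open('w2.pkl','rb')); d=C['w']
o=[(153,105,-.175,.095,.045),(442,103,.085,.095,.045),(180,294,-.175,-.095,.045),(431,292,.085,-.095,.045),(349,142,0,.063,.067),(349,184,0,.027,.067),(347,236,0,-.027,.067),(346,276,0,-.063,.067),(338,142,-.008,.063,.067),(338,184,-.008,.027,.067)]
bx=fit([('w',(u,v),[x,y,z]) for u,v,x,y,z in o],[.5335,-.238,.111])
w=lambda q:(R.from_euler('z',bx[2]).apply(q)+[bx[0],bx[1],0])
print('pred gate top ends',proj(d,np.array([w([.004,.075,.107]),w([.004,-.075,.107]),w([.014,.075,.107])])).round(1), 'well/knob',proj(d,w([-.11,0,.043])).round(1))
k=onz(d,236,203,.043);print('knob',k,w([-.11,0,.043]))
# knob bar direction
a,b=onz(d,213,202,.043),onz(d,257,210,.043);print('bar',np.degrees(np.arctan2(*(b-a)[1::-1])),np.linalg.norm(b-a))
# carrier held: top edge (z=tcp-.024) ends and foot
ee=telemetry.sense()['ee_pos']; zf=ee[2]-.114
for u,v,z in((306,152,zf+.09),(333,152,zf+.09),(308,416,zf+.09),(331,416,zf+.09),(304,276,zf+.124),(335,276,zf+.124)):
    p=onz(d,u,v,z); print(u,v,p.round(4),(R.from_euler('z',-bx[2]).apply(p-[bx[0],bx[1],0])*1e3).round(1))
print('tcp in box',R.from_euler('z',-bx[2]).apply(ee-[bx[0],bx[1],0])*1e3)
E
```

```text
[ 0.5329 -0.2388  0.1191] deg 6.82
[[-2.0, -0.0], [1.2, -0.9], [0.2, 1.1], [-6.7, 1.3], [-0.3, -0.1], [-1.0, -0.4], [-0.0, 4.6], [0.3, -0.6], [1.4, 0.0], [1.0, -0.3]]
pred gate top ends [[358.8 128.8]
 [354.  307.5]
 [372.3 128.6]] well/knob [[233.7 207.5]]
knob [ 0.42573956 -0.24711128  0.043     ] [ 0.42363626 -0.25188359  0.043     ]
bar -4.396238918361831 0.04334582769872538
306 152 [ 0.4942 -0.1728  0.232 ] [-30.5  70.1 232. ]
333 152 [ 0.5051 -0.1716  0.232 ] [-19.6  70.  232. ]
308 416 [ 0.5087 -0.3087  0.232 ] [-32.3 -66.5 232. ]
331 416 [ 0.5208 -0.3074  0.232 ] [-20.1 -66.6 232. ]
304 276 [ 0.4986 -0.2115  0.266 ] [-30.8  31.2 266. ]
335 276 [ 0.5093 -0.2103  0.266 ] [-20.   31.1 266. ]
tcp in box [-24.95672976   1.82753378 255.97605564]
```

Request:
{"op": "arm_command", "data": {
  "rows": [
    [0,0,-15,0,0,0.003],
    [0,0,-20,0,0,0],
    [0,0,-15,0,0,0],
    [0,0,-10,0,0,0],
    [0,0,-6,0,0,0],
    [0,0,-2,0,0,0],
    [0,0,0,0,0,0]
  ]
}}

```text
time_s: 7.0
ee_pos: [0.5083, -0.2402, 0.1886]
tool_rot: [0.0, 0.665, 0.747, 0.0]
contact_force: [-0.2, 0.3, -4.8]
width: 0.011
gripper_force: 58.9
```

Request:
{"op": "arm_command", "data": {
  "rows": [
    [6,0,0,0,0,0],
    [6,0,0,0,0,0],
    [4,0.5,0,0,0,0],
    [4,0.5,0,0,0,0],
    [4,0.5,0,0,0,0],
    [4,0.5,0,0,0,0],
    [3,0,0,0,0,0],
    [2,0,0,0,0,0]
  ]
}}

```text
time_s: 7.8
ee_pos: [0.5401, -0.2382, 0.1882]
tool_rot: [-0.001, 0.665, 0.747, -0.001]
contact_force: [-6.9, 0.4, -0.4]
width: 0.0113
gripper_force: 59.4
```

```bash
cat > st.py <<'E'
from h import *
bx=[.5329,-.2388,.117]
s=telemetry.sense(); q=s['tool_rot']; M=R.from_quat([q[1],q[2],q[3],q[0]]).as_matrix();Q=R.from_euler('z',-bx[2])
print(s['time_s'],'box mm',(Q.apply(s['ee_pos']-[bx[0],bx[1],0])*1e3).round(1),'yaw',np.degrees(np.arctan2(M[1,1],M[0,1])),'F',Q.apply(s['contact_force']).round(1),'M',Q.apply(s['moment']).round(2),s['width'],M[:,2].round(4))
E
python3 st.py; python3 - <<'E'
from h import *
import pickle
d=cam('wrist'); save(d,'w3.png'); pickle.dump(d,open('w3.pkl','wb'))
e=cam('side'); save(e,'s3.png')
a=cv2.resize(cv2.imread('pics/w3.png')[60:360,230:430],(400,600)); b=cv2.resize(cv2.imread('pics/s3.png')[270:390,280:360+0],(400,600),interpolation=2)
cv2.imwrite('pics/c3.png',np.hstack([a,b]))
E
```

```text
7.8 box mm [  7.2  -0.2 188.2] yaw 6.5801565100379085 F [-6.8  1.2 -0.4] M [0.56 2.06 0.08] 0.011301738480457721 [-3.e-03  3.e-04 -1.e+00]
```

View pics/c3.png

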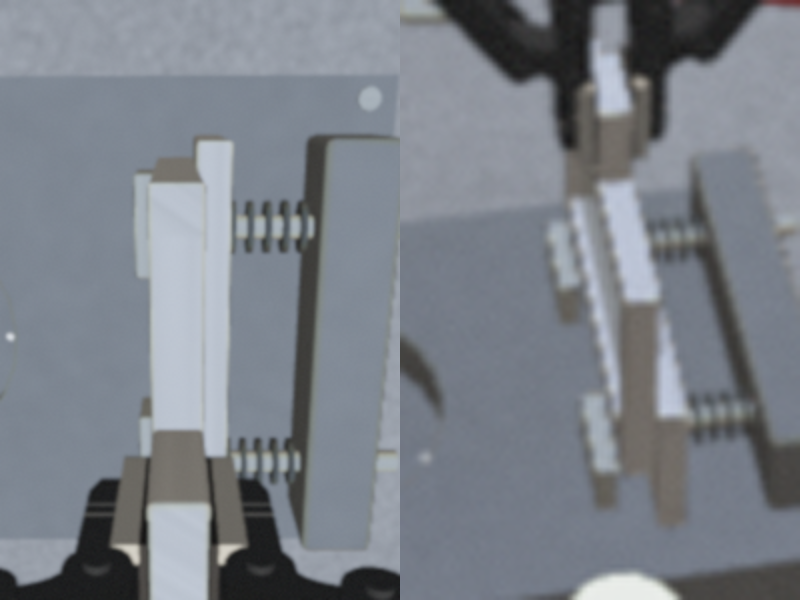

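The carrier is pushing the gate back and the lips sit just behind it. The gate is about 7–8 mm open by force, so I'll push 4 mm more and then lower slowly.

Request:
{"op": "arm_command", "data": {
  "rows": [
    [2,0,0,0,0,0],
    [2,0.5,0,0,0,0],
    [0,0,0,0,0,0],
    [0,0,-2,0,0,0],
    [0,0,-2,0,0,0],
    [0,0,-2,0,0,0],
    [0,0,-2,0,0,0]
  ]
}}

```text
time_s: 8.6
ee_pos: [0.5439, -0.2381, 0.1804]
tool_rot: [-0.001, 0.665, 0.746, -0.001]
contact_force: [-7.6, -0.5, 1.7]
width: 0.0108
gripper_force: 59.9
```

Request:
{"op": "arm_command", "data": {
  "rows": [
    [0,0,-2,0,0,0],
    [0,0,-2,0,0,0],
    [0,0,0,0,0,0]
  ]
}}

```text
time_s: 8.9
ee_pos: [0.5438, -0.2381, 0.1761]
tool_rot: [-0.001, 0.665, 0.746, -0.001]
contact_force: [-8.3, -1.9, -0.3]
width: 0.0111
gripper_force: 59.6
```

```bash
python3 st.py
```

```text
8.9 box mm [ 10.9  -0.6 176.1] yaw 6.562252928282625 F [-8.4 -0.9 -0.3] M [-0.05  2.06  0.08] 0.011116625700865006 [-3.2e-03 -4.0e-04 -1.0e+00]
```

The foot is now below the lip tops with no upward force. Continuing down.

Request:
{"op": "arm_command", "data": {
  "rows": [
    [0,0,-3,0,0,0],
    [0,0,-3,0,0,0],
    [0,0,-3,0,0,0],
    [0,0,-2,0,0,0],
    [0,0,-2,0,0,0],
    [0,0,-1,0,0,0],
    [0,0,0,0,0,0]
  ]
}}

```text
time_s: 9.6
ee_pos: [0.5439, -0.2381, 0.1622]
tool_rot: [-0.001, 0.665, 0.746, -0.001]
contact_force: [-8.5, -1.6, 0.9]
width: 0.011
gripper_force: 59.7
```

```bash
python3 st.py
```

```text
9.6 box mm [ 11.   -0.6 162.2] yaw 6.562489296626636 F [-8.6 -0.6  0.9] M [-0.01  1.95  0.08] 0.011044966409524822 [-2.9e-03 -4.0e-04 -1.0e+00]
```

Request:
{"op": "arm_command", "data": {
  "rows": [
    [0,0,-1,0,0,0],
    [0,0,-1,0,0,0],
    [0,0,-0.5,0,0,0],
    [0,0,0,0,0,0]
  ]
}}

```text
time_s: 10.0
ee_pos: [0.544, -0.2381, 0.161]
tool_rot: [-0.0, 0.665, 0.746, -0.001]
contact_force: [-11.2, -0.9, 6.8]
width: 0.0107
gripper_force: 60.6
```

Request:
{"op": "arm_command", "data": {
  "rows": [
    [0,0,-0.5,0,0,0],
    [0,0,-0.5,0,0,0],
    [0,0,0,0,0,0]
  ]
}}

```text
time_s: 10.3
ee_pos: [0.5441, -0.2381, 0.161]
tool_rot: [0.0, 0.665, 0.746, -0.001]
contact_force: [-11.5, 1.0, 13.2]
width: 0.0115
gripper_force: 61.5
```

Contact at the deck height (TCP 0.161, matching a foot offset of 0.116) with 13 N. Easing back against the lips.

Request:
{"op": "arm_command", "data": {
  "rows": [
    [-1,0,0,0,0,0],
    [-1,0,0,0,0,0],
    [-1,-0.2,0,0,0,0],
    [-0.5,0,0,0,0,0],
    [0,0,0,0,0,0]
  ]
}}

```text
time_s: 10.8
ee_pos: [0.5426, -0.2383, 0.1609]
tool_rot: [0.002, 0.665, 0.747, 0.001]
contact_force: [-0.3, 0.0, 7.5]
width: 0.0109
gripper_force: 60.7
```

```bash
python3 st.py
```

```text
10.8 box mm [  9.7  -0.7 160.9] yaw 6.595269230711408 F [-0.3  0.1  7.5] M [0.21 0.04 0.04] 0.010937755334502954 [ 0.0037 -0.0012 -1.    ]
```

```bash
python3 - <<'E'
from h import *
import pickle
d=cam('wrist'); save(d,'w4.png'); pickle.dump(d,open('w4.pkl','wb'))
e=cam('side'); save(e,'s4.png'); pickle.dump(e,open('s4.pkl','wb'))
a=cv2.resize(cv2.imread('pics/w4.png')[60:360,230:430],(400,600)); b=cv2.resize(cv2.imread('pics/s4.png')[270:390,280:360],(400,600),interpolation=2)
cv2.imwrite('pics/c4.png',np.hstack([a,b]))
E
```

```text
(no output)
```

View pics/c4.png

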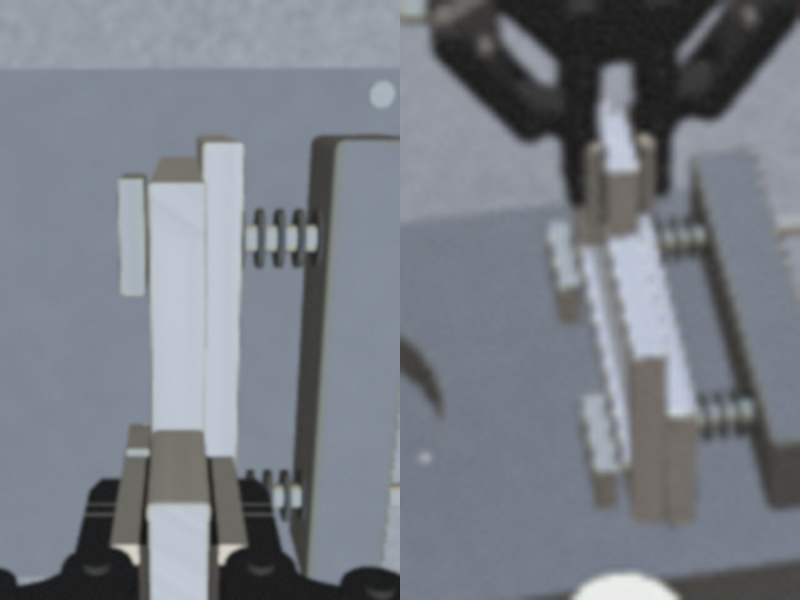

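The carrier is down at deck level against the gate, but about 3–4 mm off the lips, probably held by foot friction. I'll unload the press slightly and ease it back to the lips.

Request:
{"op": "arm_command", "data": {
  "rows": [
    [0,0,0.8,0,0,0],
    [-0.8,0,0.5,0,0,0],
    [-0.8,0,0,0,0,0],
    [-0.8,-0.2,0,0,0,0],
    [0,0,0,0,0,0]
  ]
}}

```text
time_s: 11.4
ee_pos: [0.5394, -0.2387, 0.1609]
tool_rot: [0.001, 0.665, 0.746, 0.0]
contact_force: [-2.2, -3.6, 5.8]
width: 0.0109
gripper_force: 60.5
```

```bash
python3 st.py
```

```text
11.4 box mm [  6.4  -0.6 160.9] yaw 6.573923593203186 F [-2.6 -3.3  5.8] M [-0.3   0.61  0.12] 0.010883968996962621 [ 1.2e-03 -9.0e-04 -1.0e+00]
```

It slid back to box x = 6.4 mm. A little more to meet the lips, then press down about 12 N.

Request:
{"op": "arm_command", "data": {
  "rows": [
    [-0.6,0,0,0,0,0],
    [-0.5,0,0,0,0,0],
    [0,0,-0.5,0,0,0],
    [0,0,-0.4,0,0,0],
    [0,0,0,0,0,0]
  ]
}}

```text
time_s: 11.9
ee_pos: [0.5387, -0.2388, 0.1609]
tool_rot: [0.001, 0.665, 0.747, 0.0]
contact_force: [-2.7, -1.4, 10.9]
width: 0.0109
gripper_force: 61.3
```

```bash
python3 st.py
```

```text
11.9 box mm [  5.8  -0.6 160.9] yaw 6.576843270751698 F [-2.9 -1.1 10.9] M [-0.16  0.61  0.12] 0.010916642638410431 [ 0.0027 -0.0015 -1.    ]
```

Request:
{"op": "arm_command", "data": {
  "rows": [
    [0,0,0.8,0,0,0],
    [-0.7,0,0,0,0,0],
    [-0.7,0,0,0,0,0],
    [0,0,0,0,0,0],
    [0,0,-0.5,0,0,0],
    [0,0,-0.5,0,0,0],
    [0,0,0,0,0,0]
  ]
}}

```text
time_s: 12.6
ee_pos: [0.5382, -0.2388, 0.1609]
tool_rot: [0.002, 0.665, 0.747, 0.001]
contact_force: [1.3, -2.5, 10.4]
width: 0.0111
gripper_force: 61.3
```

```bash
python3 st.py
```

```text
12.6 box mm [  5.3  -0.6 160.9] yaw 6.595885185998652 F [ 1.  -2.6 10.4] M [-0.45 -0.52  0.01] 0.011096481270413745 [ 0.0048 -0.0016 -1.    ]
```

It's against the lips and on the deck with little side load. Releasing.

Request:
{"op": "arm_command", "data": {
  "rows": [
    [0,0,0,0,0,0],
    [0,0,0,0,0,0],
    [0,0,0,0,0,0],
    [0,0,0,0,0,0],
    [0,0,0,0,0,0]
  ],
  "hand": 0.4
}}

```text
time_s: 13.1
ee_pos: [0.5366, -0.2382, 0.1587]
tool_rot: [-0.0, 0.665, 0.747, -0.0]
contact_force: [0.1, -0.1, -0.8]
width: 0.0343
gripper_force: 0.0
```

Request:
{"op": "arm_command", "data": {
  "rows": [
    [0,0,5,0,0,0],
    [0,0,15,0,0,0],
    [0,0,20,0,0,0],
    [0,0,25,0,0,0],
    [0,0,25,0,0,0],
    [-10,0,10,0,0,0],
    [-20,0,0,0,0,0],
    [0,0,0,0,0,0]
  ]
}}

```text
time_s: 13.9
ee_pos: [0.505, -0.2384, 0.2602]
tool_rot: [0.0, 0.666, 0.746, 0.0]
contact_force: [0.2, -0.3, 0.2]
width: 0.0341
gripper_force: 0.0
```

```bash
python3 st.py; python3 - <<'E'
from h import *
import pickle
d=cam('wrist'); save(d,'w5.png'); pickle.dump(d,open('w5.pkl','wb'))
e=cam('side'); save(e,'s5.png'); pickle.dump(e,open('s5.pkl','wb'))
a=cv2.resize(cv2.imread('pics/w5.png')[80:380,200:400],(400,600)); b=cv2.resize(cv2.imread('pics/s5.png')[270:390,280:360],(400,600),interpolation=2)
cv2.imwrite('pics/c5.png',np.hstack([a,b]))
E
```

```text
13.9 box mm [-27.7   3.7 260.2] yaw 6.551920840536261 F [ 0.2 -0.3  0.2] M [-0.    0.01  0.  ] 0.03410290519259193 [ 8.e-04 -6.e-04 -1.e+00]
```

View pics/c5.png

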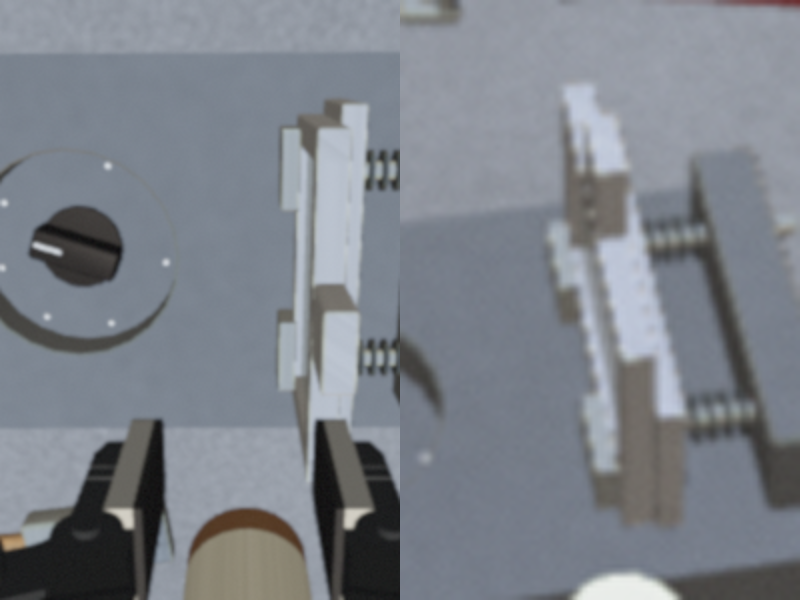

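The carrier stands upright on the deck, against the lips, with the gate closed on it. Now I'll check the foot height numerically and measure the knob, whose bar is at crop (30–122, 225–280), which is w5 (215–261, 192–220).

```bash
python3 - <<'E'
from fit import *
C['side']=pickle.load(open('s5.pkl','rb')); d=pickle.load(open('w5.pkl','rb')); e=C['side']
bx=[.5329,-.2388,.117]
w=lambda q:(R.from_euler('z',bx[2]).apply(q)+[bx[0],bx[1],0])
print('side pred foot near corners',proj(e,np.array([w([0,-.07,.045]),w([.012,-.07,.045]),w([0,-.07,.135]),w([.012,-.07,.135])])).round(1),'seen ~(324,374),(336,374) top (323,342),(331,342)')
print('wrist pred top ends',proj(d,np.array([w([0,.07,.135]),w([.012,.07,.135]),w([0,.07,.045])])).round(1),'seen (358,144),(374,144)')
k=w([-.11,0,.043]); print('knob',k,'proj',proj(d,np.array([k,w([-.11,0,.025])])).round(1))
print('skirt ctr',onz(d,241,202.5,.025))
P=d['pixels'][170:240,190:290].astype(int); g=P.sum(2); m=(g<180).astype(np.uint8)
n,l,st,c=cv2.connectedComponentsWithStats(m); i=1+np.argmax(st[1:,4]); print(st[i],c[i]+[190,170])
# bar top edge ends at z=.043 (approx from crop)
for (u,v) in ((215,193),(215,211),(261,202),(258,220)):print(onz(d,u,v,.043).round(4))
a,b=onz(d,216,201.5,.043),onz(d,230,206.5,.043); print('mark dir',np.degrees(np.arctan2(*(b-a)[1::-1])))
cv2.imwrite('pics/k5.png',cv2.cvtColor(cv2.resize(np.clip(d['pixels'][160:250,185:305].astype(int)*2,0,255).astype(np.uint8),(800,600),interpolation=2),cv2.COLOR_RGB2BGR))
print(telemetry.sense()['qpos'])
E
```

```text
side pred foot near corners [[324.1 375.8]
 [330.6 374.9]
 [324.  342. ]
 [331.  341.1]] seen ~(324,374),(336,374) top (323,342),(331,342)
wrist pred top ends [[359.9 141.2]
 [377.5 141.1]
 [349.  134.7]] seen (358,144),(374,144)
knob [ 0.42365204 -0.25164066  0.043     ] proj [[236.7 208. ]
 [240.6 203.7]]
skirt ctr [ 0.42403278 -0.2503278   0.025     ]
[ 25  16  46  36 837] [238.41935484 205.28912784]
[ 0.4019 -0.2389  0.043 ]
[ 0.4022 -0.2572  0.043 ]
[ 0.4473 -0.2428  0.043 ]
[ 0.4454 -0.2617  0.043 ]
mark dir -14.21821369370109
[-4.40059155e-01  1.12027436e-01  2.14773984e-01  1.67302811e+00
  5.02816579e-05  1.01620012e+00]
```

View pics/k5.png

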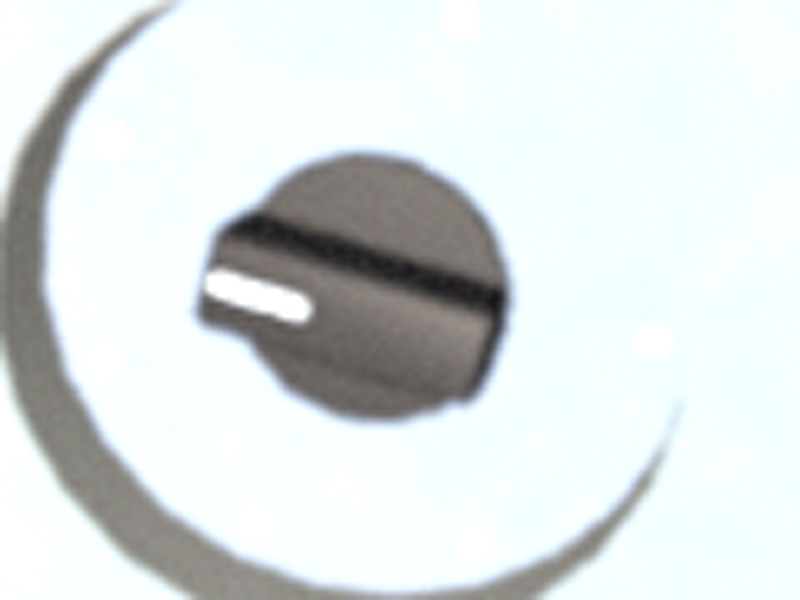

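The seating agrees with the predicted pixels to within 2–4 px. The knob bar's top runs from (220,235) to (492,307) in the crop. Computing its angle and centre.

```bash
python3 - <<'E'
from fit import *
d=pickle.load(open('w5.pkl','rb'))
f=lambda x,y:onz(d,185+x/800*120,160+y/600*90,.043)
c=[f(*p) for p in((220,235),(492,307),(470,402),(200,322))]
an=lambda a,b:np.degrees(np.arctan2(*(b-a)[1::-1]))
print(np.mean(c,0),an(c[0],c[1]),an(c[3],c[2]),an(f(212,283),f(306,309)),np.linalg.norm(c[0]-c[1]),np.linalg.norm(c[0]-c[3]))
E
```

```text
[ 0.42381736 -0.2511995   0.043     ] -8.922471776739792 -10.93355451792822 -9.710647612782488 0.04103875366191226 0.013884257941159064
```

Request:
{"op": "arm_command", "data": {
  "rows": [
    [-12,-2,0,0,0,0.1],
    [-12,-2,0,0,0,0.1],
    [-12,-2,0,0,0,0.1],
    [-12,-2,0,0,0,0.1],
    [-12,-2,0,0,0,0.1],
    [-11,-2,0,0,0,0.1],
    [-10,-1,0,0,0,0.1],
    [0,0,0,0,0,0.1]
  ]
}}

```text
time_s: 14.8
ee_pos: [0.425, -0.2514, 0.2589]
tool_rot: [-0.0, 0.32, 0.947, -0.0]
contact_force: [0.1, 0.0, -0.2]
width: 0.0344
gripper_force: 0.0
```

Request:
{"op": "arm_command", "data": {
  "rows": [
    [0,0,0,0,0,0.1],
    [0,0,0,0,0,0.1],
    [0,0,0,0,0,0.1],
    [0,0,0,0,0,0.1],
    [0,0,0,0,0,0.086],
    [0,0,0,0,0,0],
    [0,0,0,0,0,0]
  ]
}}

```text
time_s: 15.5
ee_pos: [0.4258, -0.2513, 0.2587]
tool_rot: [-0.0, 0.086, 0.996, 0.0]
contact_force: [-0.1, 0.1, -1.2]
width: 0.0345
gripper_force: 0.0
```

```bash
python3 - <<'E'
from h import *
s=telemetry.sense(); q=s['tool_rot']; M=R.from_quat([q[1],q[2],q[3],q[0]]).as_matrix();print(s['time_s'],s['ee_pos'],np.degrees(np.arctan2(M[1,1],M[0,1])),s['qpos'],M[:,2])
E
```

```text
15.5 [ 0.42582015 -0.251257    0.25871612] 80.13296889755003 [-5.33086383e-01 -4.34655331e-02  5.38032298e-02  1.66847251e+00
  2.25915194e-05 -3.60874238e-01] [-3.39408863e-04  2.26506452e-04 -9.99999917e-01]
```

Aligned over the knob. Descending to TCP z ≈ 0.054, watching the force.

Request:
{"op": "arm_command", "data": {
  "rows": [
    [-1,0,-30,0,0,0],
    [-1,0,-35,0,0,0],
    [0,0,-35,0,0,0],
    [0,0,-30,0,0,0],
    [0,0,-20,0,0,0],
    [0,0,-10,0,0,0],
    [0,0,-5,0,0,0],
    [0,0,0,0,0,0]
  ]
}}

```text
time_s: 16.3
ee_pos: [0.4238, -0.2513, 0.0942]
tool_rot: [0.0, 0.085, 0.996, -0.0]
contact_force: [-0.1, -0.0, 0.2]
width: 0.0343
gripper_force: 0.0
```

Request:
{"op": "arm_command", "data": {
  "rows": [
    [0,0,-10,0,0,0],
    [0,0,-10,0,0,0],
    [0,0,-8,0,0,0],
    [0,0,-6,0,0,0],
    [0,0,-5,0,0,0],
    [0,0,0,0,0,0]
  ]
}}

```text
time_s: 16.9
ee_pos: [0.4234, -0.2511, 0.0542]
tool_rot: [-0.001, 0.085, 0.996, 0.0]
contact_force: [0.2, -1.2, 0.6]
width: 0.0342
gripper_force: 0.0
```

Request:
{"op": "arm_command", "data": {
  "rows": [
    [0,0,0,0,0,0],
    [0,0,0,0,0,0],
    [0,0,0,0,0,0],
    [0,0,0,0,0,0],
    [0,0,0,0,0,0]
  ],
  "hand": 0
}}

```text
time_s: 17.4
ee_pos: [0.4238, -0.2512, 0.0554]
tool_rot: [0.0, 0.085, 0.996, 0.0]
contact_force: [-1.2, 2.4, 4.7]
width: 0.014
gripper_force: 59.3
```

```bash
cat > k.py <<'E'
from h import *
s=telemetry.sense(); q=s['tool_rot']; M=R.from_quat([q[1],q[2],q[3],q[0]]).as_matrix();print(s['time_s'],s['ee_pos'].round(4),np.degrees(np.arctan2(M[1,1],M[0,1])),'q6',s['qpos'][5],'F',s['contact_force'].round(1),'M',s['moment'].round(3),s['width'],s['gripper_force'])
E
python3 k.py
```

```text
17.4 [ 0.4238 -0.2512  0.0554] 80.27701929754714 q6 -0.3655323611737942 F [-1.2  2.4  4.7] M [0.737 0.336 0.024] 0.014021561264567778 59.269752502441406
```

The bar is gripped. Turning clockwise.

Request:
{"op": "arm_command", "data": {
  "rows": [
    [0,0,0.7,0,0,-0.05],
    [0,0,0,0,0,-0.1],
    [0,0,0,0,0,-0.1],
    [0,0,0,0,0,-0.1],
    [0,0,0,0,0,-0.1],
    [0,0,0,0,0,-0.1],
    [0,0,0,0,0,-0.1],
    [0,0,0,0,0,-0.1]
  ]
}}

```text
time_s: 18.2
ee_pos: [0.4237, -0.2514, 0.0555]
tool_rot: [-0.0, 0.446, 0.895, -0.0]
contact_force: [-0.2, 0.1, -0.1]
width: 0.0141
gripper_force: 58.9
```

```bash
python3 k.py
```

```text
18.2 [ 0.4237 -0.2514  0.0555] 37.06497635351897 q6 0.3885050386580157 F [-0.2  0.1 -0.1] M [0.066 0.155 0.048] 0.014125218129475252 58.913705348968506
```

Request:
{"op": "arm_command", "data": {
  "rows": [
    [0,0,0,0,0,-0.08],
    [0,0,0,0,0,-0.08],
    [0,0,0,0,0,-0.06],
    [0,0,0,0,0,-0.04],
    [0,0,0,0,0,0]
  ]
}}

```text
time_s: 18.7
ee_pos: [0.4235, -0.2515, 0.0555]
tool_rot: [-0.0, 0.557, 0.831, -0.0]
contact_force: [-0.8, -0.2, 0.0]
width: 0.0139
gripper_force: 58.9
```

```bash
python3 k.py
```

```text
18.7 [ 0.4235 -0.2515  0.0555] 22.35888343144134 q6 0.6450395445201768 F [-0.8 -0.2  0. ] M [-0.105  0.183 -0.085] 0.013932198154682482 58.905431628227234
```

Request:
{"op": "arm_command", "data": {
  "rows": [
    [0,0,0,0,0,-0.03],
    [0,0,0,0,0,-0.03],
    [0,0,0,0,0,0]
  ]
}}

```text
time_s: 19.0
ee_pos: [0.4235, -0.2515, 0.0555]
tool_rot: [-0.0, 0.582, 0.814, -0.0]
contact_force: [-1.1, -1.8, -3.1]
width: 0.0138
gripper_force: 58.7
```

```bash
python3 k.py
```

```text
19.0 [ 0.4235 -0.2515  0.0555] 18.882057620980163 q6 0.7057030499220852 F [-1.1 -1.8 -3.1] M [-0.462  0.343  0.009] 0.01383209139794098 58.71552586555481
```

Request:
{"op": "arm_command", "data": {
  "rows": [
    [0,0,0,0,0,-0.02],
    [0,0,0,0,0,-0.02],
    [0,0,0,0,0,0]
  ]
}}

```text
time_s: 19.3
ee_pos: [0.4235, -0.2515, 0.0555]
tool_rot: [-0.0, 0.597, 0.802, -0.0]
contact_force: [-1.6, -3.9, -3.6]
width: 0.0141
gripper_force: 58.6
```

```bash
python3 k.py
```

```text
19.3 [ 0.4235 -0.2515  0.0555] 16.62398963478119 q6 0.7451725945208912 F [-1.6 -3.9 -3.6] M [-0.799  0.392  0.228] 0.01409618270309377 58.58360409736633
```

Request:
{"op": "arm_command", "data": {
  "rows": [
    [0,0,0,0,0,-0.02],
    [0,0,0,0,0,-0.02],
    [0,0,0,0,0,0]
  ]
}}

```text
time_s: 19.6
ee_pos: [0.4235, -0.2514, 0.0555]
tool_rot: [-0.0, 0.613, 0.79, -0.0]
contact_force: [-2.5, -4.0, -3.9]
width: 0.0141
gripper_force: 59.4
```

```bash
python3 k.py
```

```text
19.6 [ 0.4235 -0.2514  0.0555] 14.351176449537018 q6 0.7849465554273298 F [-2.5 -4.  -3.9] M [-1.056  0.432  1.012] 0.014095589135336537 59.42734122276306
```

The resisting torque rose to about 1 N·m after about 1.12 rad of turn, matching the expected stop. Releasing and backing out.

Request:
{"op": "arm_command", "data": {
  "rows": [
    [0,0,0,0,0,0],
    [0,0,0,0,0,0],
    [0,0,0,0,0,0],
    [0,0,0,0,0,0]
  ],
  "hand": 0.4
}}

```text
time_s: 20.0
ee_pos: [0.424, -0.2513, 0.056]
tool_rot: [0.0, 0.613, 0.79, 0.0]
contact_force: [0.2, -0.0, 0.5]
width: 0.0341
gripper_force: 0.0
```

Request:
{"op": "arm_command", "data": {
  "rows": [
    [0,0,5,0,0,0],
    [0,0,15,0,0,0],
    [0,0,30,0,0,0],
    [0,0,35,0,0,0],
    [0,0,40,0,0,0],
    [0,0,40,0,0,0],
    [0,0,30,0,0,0],
    [0,0,0,0,0,0]
  ]
}}

```text
time_s: 20.8
ee_pos: [0.4247, -0.2519, 0.2566]
tool_rot: [0.004, 0.613, 0.79, 0.001]
contact_force: [-0.0, -0.2, 0.6]
width: 0.0345
gripper_force: 0.0
```

```bash
python3 k.py; python3 - <<'E'
from h import *
import pickle
d=cam('wrist'); save(d,'w6.png'); pickle.dump(d,open('w6.pkl','wb'))
e=cam('side'); save(e,'s6.png')
a=cv2.resize(cv2.imread('pics/w6.png'),(400,300)); b=cv2.resize(cv2.imread('pics/s6.png'),(400,300));cc=cv2.resize(cv2.imread('pics/s6.png')[270:390,220:380],(400,300),interpolation=2)
u,v=proj(d,np.array([.4238,-.2512,.043]))[0].astype(int); print(u,v)
z=cv2.imread('pics/w6.png')[max(v-45,0):v+45,max(u-60,0):u+60]; z=cv2.resize(cv2.convertScaleAbs(z,alpha=2),(400,300),interpolation=2)
cv2.imwrite('pics/c6.png',np.vstack([np.hstack([a,b]),np.hstack([z,cc])]))
E
```

```text
20.8 [ 0.4247 -0.2519  0.2566] 14.375568952052614 q6 0.7845477957908954 F [-0.  -0.2  0.6] M [-0.011  0.015  0.002] 0.03448789060249091 0.0
317 203
```

View pics/c6.png

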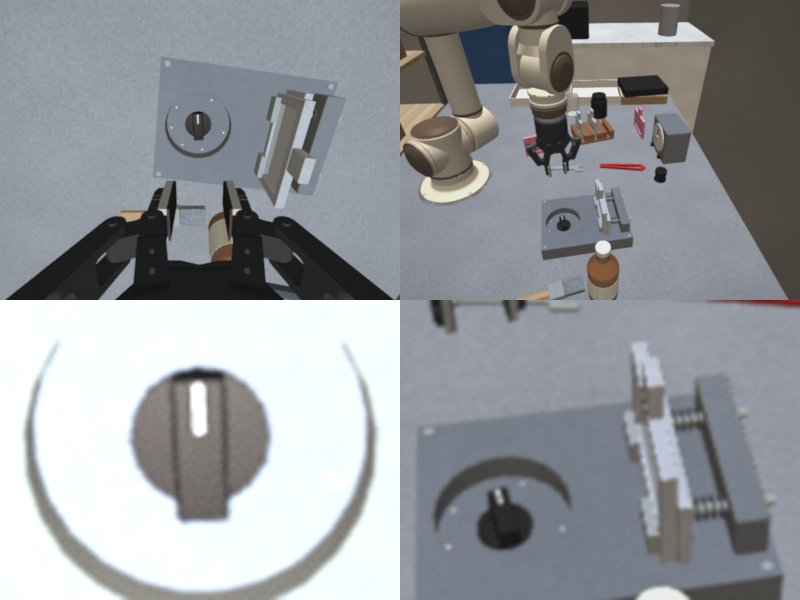

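The knob is at about 1.4 rad relative to the box axis, the carrier is clamped against the lips, the other two carriers are still in the stand, and the arm is clear. Handing in.

```bash
python3 -c "
from workcell import workorder
print(workorder.close_job())"
```

```text
the job is handed in; nothing more can be done
None
```

I loaded the widest carrier against the lips with the gate holding it, turned the dimmer clockwise to its stop, and handed the job in at about 21 s; no verdict came back.

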